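# Check the brake lever of the tub trolley

## Robot

A 7-joint arm with a two-finger parallel gripper is mounted at the origin on the work surface. World frame = base frame: x ahead of the robot, y to its left, z up, the work surface at z = 0. Lengths are in m, angles in rad, forces in N, time in s.
With the tool pointing down it reaches from about 0.4 to 0.875 m from the base axis. Payload 19.3 kg.
Tool frame: the origin (TCP) lies where the fingers leave the gripper's body, on its centre line; the fingertips stand bot.tip_reach ahead of it and the grasp point (between the pads) lies 54 mm ahead of it (bot.tip_reach is the distance from the TCP to the fingertips, in m); z points along the fingers, y is the line along which they close (so a half turn about z gives the same grasp; the last joint's range is limited). The gripper opens to 85 mm and grips with 20 to 120 N. Pads are 22 mm wide; open, the fingers measure 114 mm over their backs; the gripper's body (76 mm by 85 mm) begins 54 mm behind the grasp point. The pads swing forward as they close: fully open they stand 13 mm farther back than shut.
Start: joints at [1.112, 0.521, -0.036, 1.599, 0.021, 1.021, -0.113], TCP at [0.237, -0.578, 0.304] pointing down, gripper open.
Joint ranges: [-2.91, 2.91], [-0.3, 2.13], [-1.5, 1.42], [0.17, 2.43], [-1.26, 4.41], [0.16, 1.93], [-2.52, 2.52]. Speed limits (rad/s): [1.89, 1.89, 2.39, 2.39, 3.01, 3.01, 3.01].

## Interface

Orientations are given as [roll, pitch, yaw] about the fixed x, y, z axes, in that order (R = Rz(yaw) Ry(pitch) Rx(roll)).
In Python, from workcell import bot gives the robot as it stands. The module is installed in compiled form; this text tells all that it offers.
- The arm moves only by the shell command python3 -m jog 'ROWS' [FORCE]. ROWS is JSON, a list that holds one entry, the list of rows, each a list of 7 numbers: the shift along the tool's x, y, z in mm, then the turn, a rotation vector about the tool's x, y, z in rad, then the opening, from 0 (shut) to 1 (fully open). In form: [[[tx, ty, tz, wx, wy, wz, fingers], ...]]. A call has 1 to 5 rows; each row shifts and turns the commanded pose from where the row before left it, along the tool's axes as they then stand; what a row does not reach is not made up. A row lasts 1/10 s, in which the tool goes at most 50 mm and 8.59 degrees, less where a joint would pass 70% of its speed; a pose out of reach is approached as far as the arm can. A call is refused whole if a number of a shift passes 50 or a number of a turn 0.15, either way. A call with a gripper value outside its range is refused whole. The fingers move at their own pace and stop on an object; FORCE is the grip in N (left out, the last holds). Time passes only in rows, so rows that do not move let the fingers close. It gives the time, the measured TCP pose, the force, the opening and the grip force at its end, in the units of the state.
- bot.observe(): the state, without advancing time (a new reading comes with each control period).
- bot.grab_frame(name): name is "scene" or "top"; returns a dict with "img" (400x640x3 uint8, red, green, blue), "intrinsics" (3x3 intrinsics, pixels), "R" (3x3) and "t" (3): a world point X has camera coordinates R X + t. Camera axes: x right, y down, z forward; pixel columns grow to the right and rows downward; lengths in m; the calibration is good to about 2 mm. A picture is of the moment at which its call begins. There is no depth.
- bot.job_done(): hands the job in; it is judged then, once.
Trained networks look in a picture, given as the dict that the camera call returned (one of the last four; its "shot" number tells which), for a name from the list of things; names that differ only in an ending like _2 or _b are one class to them, and where a whole thing is asked for, a point or a joint stands for the part that bears it (a point fixed in the world has none). Each returns a list of dicts, best first, with "conf" (0 to 1); they miss things now and then, are a little off and sometimes report something else, mostly with a low value. They report only what shows in the picture. A call takes as long as a camera call.
- bot.trace(query, picture): "region" (400x640 bool, what is visible of it).
- bot.spot_point(query, picture): "xyz" ([x, y, z] in m, in world coordinates, good to about 4 mm: a listed point, or the origin of a listed thing).
The state is a dict: "clock": time; "qpos": joint angles; "qd": joint speeds; "joint_efforts": joint torques, N m; "position": TCP position; "tool_rot": TCP orientation; "force": force on the tool from outside, world axes, zero at the start; "moment": the same for the moment, N m; "grip_width": finger opening in m; "finger_force": force on a finger pad.
Only numpy, scipy, OpenCV 4.12 (cv2) and the standard library are available. Lean on these libraries where they do the work, as an engineer would, in place of code of your own. Each camera call takes 0.05 s, during which the arm holds its last target. There are 200 camera calls.

## Task

Check the hand brake of the wire trolley parked at the bench: with the outside of the fingers press its lever in towards the push bar until it comes up firm, short of the bar, then let it spring right back out by itself. Then press it in again the same way and finish while still holding it firmly in against its stop, so that I can gauge the gap to the bar. Do not grip the lever, force it or touch the handle, and leave the things standing around where they are.

Things in the scene. Friction and masses are not known exactly. Their poses are not given: they have to be found in the camera images.
- brake_lever (a joint): angle of the brake lever about its upright pivot pin, rad: 0 = right out at rest, growing as it is pressed towards the bar, up to a firm stop at 0.30 that hardly gives. Its spring takes about 4 N at the press point at first and 8 N just short of the stop; 12 to 30 N there holds it firmly in. Let go, it springs back to 0.
- lever_blade: lever blade: nearly straight level black-coated metal bar, 10 mm thick, 15 mm high, on the far side of the push bar (away from the robot). Origin: press point, on the middle of its outer face (away from the bar), 190 mm above the bench, 95 mm from the pivot. x points straight out of that face (press along -x), y along the blade to the pivot, z up; the frame turns with the lever.
- lever_pivot (a point): axis of the lever's upright pivot pin, at the blade's mid-height, at the left end of the handle (seen from the robot): 95 mm along the blade's y and 5 mm along its -x from the press point. Pressing in turns the lever clockwise seen from above, moving the press point about 28 mm.
- lever_ball (a point): centre of the ball end (18 mm) at the lever's free end, 130 mm from the pivot. Above and beyond the blade is open: the trolley's posts (up to 230 mm above the bench) and its top shelf with lidded tubs (up to 165 mm) begin over 100 mm beyond it.
- lever_inner: inner face of the same blade, the side facing the push bar; axes as the blade, origin on the pivot axis at mid-height. Only a finger between blade and bar would touch it.
- handle: fixed push handle and lever bracket: level U of 25 mm chrome tube, axis 190 mm above the bench; crossbar 460 mm wide nearest the robot, two black rubber grips of 32 mm diameter, arms 200 mm long going away from the robot. Origin: bench level, below the crossbar's middle; x away from the robot, y along the crossbar to its left. With the lever at its stop 23 mm stays free between blade and grip.
- fan: black square fan, 120 x 120 x 25 mm, lying loose on the bench. Origin under its centre.
- pipe_fitting: blue stepped pipe fitting, 64 mm diameter, 85 mm high, standing loose on the bench. Origin under its centre.
- mister: white mist bottle with grey spray head, 62 mm diameter, 190 mm high, standing loose on the bench. Origin under its centre.

How it is judged:
On the way, in this order (a step that is already met when the one before it is completed fails the run):
1. the lever is pressed in to its stop with the fingers (value of joint brake_lever above 0.28 rad and contact force between the fingers and lever_blade above 3 N), for 0.2 s.
2. the lever is let go and has sprung right back out (value of joint brake_lever below 0.02 rad and contact force between the fingers and lever_blade below 0.5 N), for 0.2 s.
3. the lever is pressed in to its stop again (all of step 1), for 0.2 s.
At the end, for the whole second after the job is handed in: the fingers hold the brake lever in against its stop (joint over 0.28 rad, within 2 mm of the 0.30 stop at the press point) pressing on the blade with more than 3 N, with nothing touching the blade's inner face or the handle, and the three loose things within 15 mm of where they stood (all of step 3 and contact force between anything else and lever_inner below 1 N and contact force between each of the arm, the fingers and handle below 1 N and distance of each of fan, pipe_fitting, mister from where it was at the start of the episode below 0.015 m); the arm keeps its last pose, push and grip.
It fails at once if the lever is gripped, or pulled from between blade and bar (contact force between the fingers and lever_inner above 1 N or (contact force between the fingers and lever_blade above 1 N and x of the grasp point in the frame of lever_blade below -0.017 m)).
It fails at once if the lever is forced (over 80 N) (contact force between the fingers and lever_blade above 80 N).
It fails at once if the push handle is held or knocked (over 3 N) (contact force between any of the fingers, the arm and handle above 3 N).
It fails at once if a loose thing is moved by more than 15 mm or tipped or lifted (distance of any of fan, pipe_fitting, mister from where it was at the start of the episode above 0.015 m or angle between any of mister, pipe_fitting's own z axis and vertical above 0.4 rad).
It also fails if it takes over 38 s, if anything falls off the work surface, if the arm or the gripper's body presses on something with over 40 N, if the wrist force passes 120 N, or if a joint passes its speed limit or range.

## Working session

There is one attempt and no reset: what is moved stays moved. The work goes in short steps, Python scripts to look and compute and a shell command to move; the robot and the scene stay as the last step left them, time stands still between calls to the robot, and variables do not carry over. Pictures are saved under pics/ and viewed, at most 10 in all, crops included, and the job is handed in when it is done.

```bash
mkdir -p pics
python3 - <<'E'
from workcell import bot
import cv2,numpy as np
s=bot.observe();print(s['clock'],s['position'],s['tool_rot'],s['grip_width'],s['force'],bot.tip_reach)
ims=[]
for c in("scene","top"):
    f=bot.grab_frame(c);cv2.imwrite(f'pics/{c}0.png',f['img'][:,:,::-1])
    print(c,np.round(-f['R'].T@f['t'],3))
    for q in["lever_blade","lever_pivot","lever_ball","handle","fan","pipe_fitting","mister"]:
        r=bot.spot_point(q,f);print(q,[(np.round(d['xyz'],4).tolist(),round(d['conf'],2)) for d in r[:2]])
E
```

```text
0.0 [ 0.23677385 -0.5781675   0.30333998] [-3.14051721e+00  9.41918754e-05  3.88724398e-01] 0.08536230956965139 [ 0.21703104 -0.1951916  -0.80351672] 0.0726
scene [ 0.846 -0.768  1.212]
lever_blade [([0.6336, 0.0313, 0.1902], 0.65)]
lever_pivot []
lever_ball [([0.6446, -0.003, 0.1918], 0.64)]
handle [([0.3613, -0.3765, -0.0001], 0.52)]
fan [([0.4321, 0.0218, 0.0008], 0.63)]
pipe_fitting [([0.4031, -0.2068, -0.0005], 0.78)]
mister [([0.3612, -0.378, 0.0013], 0.7)]
top [ 0.35  -0.078  1.148]
lever_blade [([0.6355, 0.0315, 0.1925], 0.74)]
lever_pivot [([0.6033, 0.1269, 0.1914], 0.76)]
lever_ball []
handle []
fan [([0.43, 0.0256, 0.0007], 0.77), ([0.6428, 0.002, 0.1899], 0.69)]
pipe_fitting [([0.3995, -0.2026, 0.0006], 0.56)]
mister [([0.3542, -0.3787, -0.0016], 0.58)]
```

View pics/scene0.png

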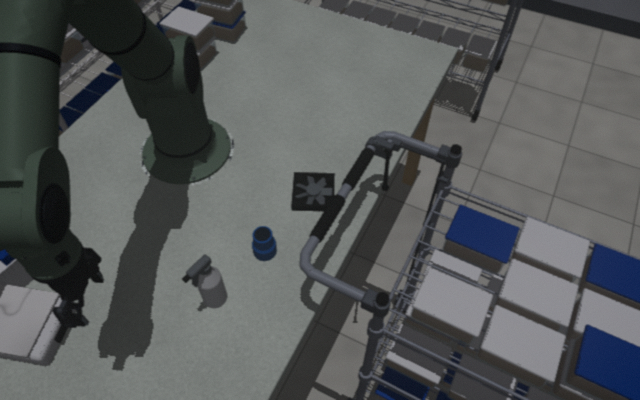

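View pics/top0.png

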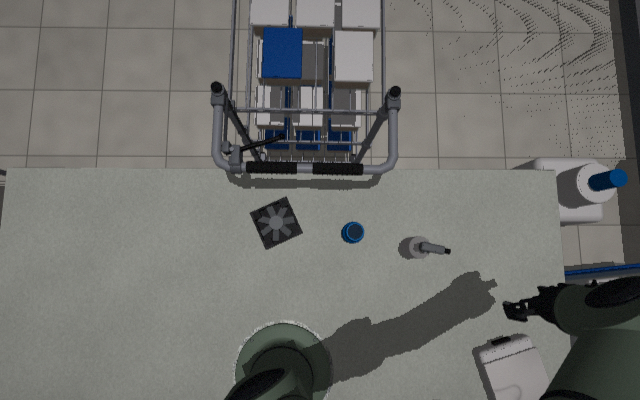

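The scene view shows the trolley bar on the right with its lever on the far side and the mister at (210,285), the fitting at (263,243) and the fan at (313,190). The top view shows the lever running from its pivot at (228,150) to its end at (285,137). At its stop the blade's outward normal should be about world +x. I'll raise the tool, shut the fingers and go over to the far side.

```bash
python3 -m jog '[[[10,-6,-15,0,0,0,0],[32,-20,-15,0,0,0,0],[32,-20,-10,0,0,0,0],[32,-20,-10,0,0,0,0],[32,-20,0,0,0,0,0]]]' 60
python3 -m jog '[[[32,-20,0,0,0,0,0],[32,-20,0,0,0,0,0],[32,-20,0,0,0,0,0],[32,-20,0,0,0,0,0],[32,-20,0,0,0,0,0]]]'
python3 -m jog '[[[32,-20,0,0,0,0,0],[32,-20,0,0,0,0,0],[32,-20,0,0,0,0,0],[32,-20,0,0,0,0,0],[32,-20,0,0,0,0,0]]]'
```

```text
clock: 1.3
position: [0.3334, -0.4448, 0.3564]
tool_rot: [3.139, -0.001, 0.389]
force: [-0.0, 0.3, -0.2]
grip_width: 0.0123
finger_force: 0.0
clock: 1.8
position: [0.4431, -0.2912, 0.3552]
tool_rot: [3.141, -0.001, 0.389]
force: [0.1, -0.6, -0.2]
grip_width: 0.0002
finger_force: 0.0
clock: 2.3
position: [0.553, -0.1379, 0.3552]
tool_rot: [3.141, -0.001, 0.389]
force: [0.8, -0.3, -0.5]
grip_width: 0.0001
finger_force: 0.0
```

```bash
python3 -m jog '[[[32,-20,0,0,0,0,0],[32,-20,0,0,0,0,0],[32,-20,0,0,0,0,0],[32,-20,0,0,0,0,0],[32,-20,0,0,0,0,0]]]'
python3 -m jog '[[[0,0,0,0,0,0.1,0],[0,0,0,0,0,0.1,0],[0,0,0,0,0,0.1,0],[0,0,0,0,0,0.09,0],[0,0,0,0,0,0,0]]]'
python3 - <<'E'
from workcell import bot
import cv2,numpy as np
s=bot.observe();print(s['qpos'])
for c in("scene","top"):
    f=bot.grab_frame(c)
    for q in["lever_blade","lever_pivot","lever_ball","handle"]:
        r=bot.spot_point(q,f);print(q,[(np.round(d['xyz'],4).tolist(),round(d['conf'],2)) for d in r[:2]])
    cv2.imwrite(f'pics/{c}1.png',f['img'][:,:,::-1])
E
```

```text
clock: 2.8
position: [0.6629, 0.0153, 0.3553]
tool_rot: [3.141, -0.001, 0.389]
force: [0.7, -1.1, 0.2]
grip_width: -0.0002
finger_force: 0.0
clock: 3.3
position: [0.6622, 0.014, 0.3551]
tool_rot: [3.142, -0.001, -0.002]
force: [-0.4, 0.6, 0.1]
grip_width: 0.0002
finger_force: 0.0
[-0.01376249  0.54271377 -0.15341663  1.42627733  0.08565682  1.17831225
 -1.7512033 ]
lever_blade [([0.6364, 0.0317, 0.1946], 0.69)]
lever_pivot [([0.5995, 0.1171, 0.1885], 0.61)]
lever_ball [([0.6431, -0.0031, 0.193], 0.63)]
handle []
lever_blade []
lever_pivot []
lever_ball []
handle []
```

View pics/scene1.png

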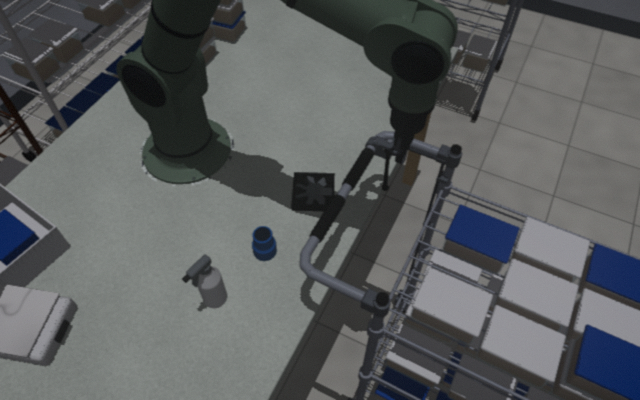

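The scene view shows the gripper above the lever, tips at about (400,155) and the lever end at (387,187). Next I move out beyond the blade and then down.

```bash
python3 -m jog '[[[12,-8,0,0,0,0,0],[12,-8,0,0,0,0,0],[0,0,20,0,0,0,0],[0,0,25,0,0,0,0],[0,0,25,0,0,0,0]]]'
python3 -m jog '[[[0,0,20,0,0,0,0],[0,0,15,0,0,0,0],[0,0,6,0,0,0,0],[0,0,0,0,0,0,0]]]'
python3 - <<'E'
from workcell import bot
import cv2
f=bot.grab_frame("scene")
cv2.imwrite('pics/scene2.png',cv2.resize(f['img'][100:250,300:500,::-1],None,fx=4,fy=4,interpolation=2))
E
```

```text
clock: 4.3
position: [0.6865, 0.0291, 0.2831]
tool_rot: [-3.142, -0.0, -0.001]
force: [0.1, -0.8, -1.1]
grip_width: 0.0001
finger_force: 0.0
clock: 4.7
position: [0.6864, 0.029, 0.2425]
tool_rot: [-3.142, 0.001, -0.001]
force: [0.6, 0.4, -0.8]
grip_width: -0.0001
finger_force: 0.0
```

View pics/scene2.png

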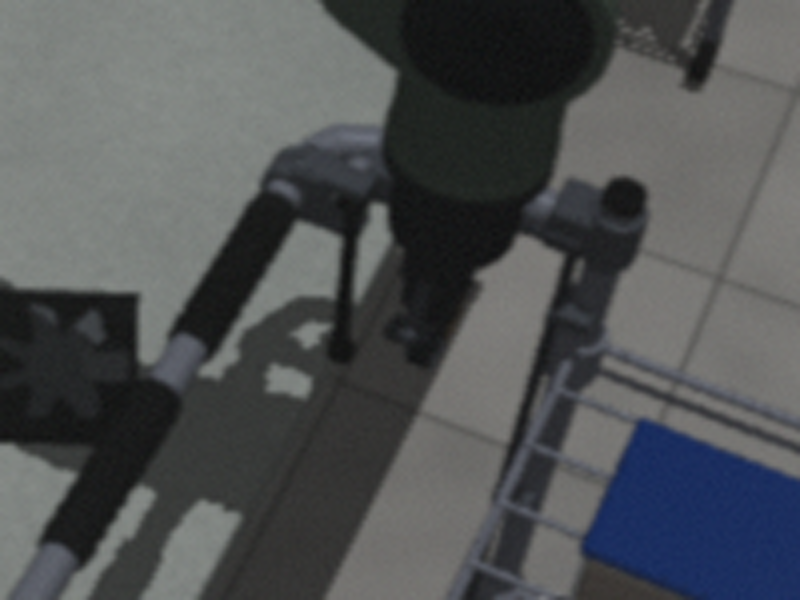

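The crop shows the shut fingers at (420,330), beyond the blade (345,200–350) with clear space between them. Now I press in.

```bash
python3 -m jog '[[[-15,0,0,0,0,0,0],[-12,0,0,0,0,0,0],[-6,0,0,0,0,0,0],[-5,0,0,0,0,0,0],[0,0,0,0,0,0,0]]]'
python3 -m jog '[[[-4,0,0,0,0,0,0],[-4,0,0,0,0,0,0],[0,0,0,0,0,0,0]]]'
```

```text
clock: 5.25
position: [0.649, 0.0292, 0.2438]
tool_rot: [-3.141, -0.002, -0.001]
force: [3.1, 1.4, 2.3]
grip_width: 0.0001
finger_force: 1.8
clock: 5.55
position: [0.6412, 0.0288, 0.2434]
tool_rot: [3.141, -0.002, -0.002]
force: [4.4, -1.0, 1.0]
grip_width: -0.0002
finger_force: 2.4
```

Contact came at x of about 0.65, as expected. I keep pressing in.

```bash
python3 -m jog '[[[-4,0,0,0,0,0,0],[-4,0,0,0,0,0,0],[-3,0,0,0,0,0,0],[0,0,0,0,0,0,0]]]'
python3 -m jog '[[[-3,0,0,0,0,0,0],[-2,0,0,0,0,0,0],[0,0,0,0,0,0,0]]]'
```

```text
clock: 5.95
position: [0.6304, 0.0285, 0.2434]
tool_rot: [3.141, -0.002, -0.002]
force: [7.3, -2.0, 0.3]
grip_width: 0.0001
finger_force: 3.1
clock: 6.25
position: [0.6256, 0.0285, 0.2434]
tool_rot: [3.141, -0.002, -0.002]
force: [6.9, -3.3, 0.7]
grip_width: 0.0
finger_force: 3.5
```

```bash
python3 -m jog '[[[-2,0,0,0,0,0,0],[-1,0,0,0,0,0,0],[0,0,0,0,0,0,0]]]'
python3 -m jog '[[[-1,0,0,0,0,0,0],[-1,0,0,0,0,0,0],[0,0,0,0,0,0,0]]]'
```

```text
clock: 6.55
position: [0.6228, 0.0283, 0.2434]
tool_rot: [3.141, -0.003, -0.002]
force: [8.7, -4.3, 0.4]
grip_width: -0.0
finger_force: 3.7
clock: 6.85
position: [0.6208, 0.0282, 0.2434]
tool_rot: [3.141, -0.003, -0.002]
force: [7.9, -5.0, 0.2]
grip_width: -0.0001
finger_force: 3.9
```

```bash
python3 -m jog '[[[-1,0,0,0,0,0,0],[0,0,0,0,0,0,0]]]'
python3 -m jog '[[[-1,0,0,0,0,0,0],[0,0,0,0,0,0,0]]]'
```

```text
clock: 7.05
position: [0.6199, 0.0282, 0.2434]
tool_rot: [3.141, -0.003, -0.002]
force: [7.8, -5.4, 1.0]
grip_width: -0.0
finger_force: 3.9
clock: 7.25
position: [0.6189, 0.0281, 0.2434]
tool_rot: [3.141, -0.003, -0.002]
force: [7.2, -5.8, 1.6]
grip_width: -0.0002
finger_force: 4.1
```

```bash
python3 -m jog '[[[-1,0,0,0,0,0,0],[-1,0,0,0,0,0,0],[0,0,0,0,0,0,0]]]'
python3 -m jog '[[[-1,0,0,0,0,0,0],[-1,0,0,0,0,0,0],[0,0,0,0,0,0,0]]]'
python3 - <<'E'
from workcell import bot
import cv2
f=bot.grab_frame("scene")
cv2.imwrite('pics/scene3.png',cv2.resize(f['img'][100:250,300:500,::-1],None,fx=4,fy=4,interpolation=2))
E
```

```text
clock: 7.55
position: [0.6181, 0.0281, 0.2436]
tool_rot: [3.141, -0.006, -0.002]
force: [18.8, -5.3, -6.4]
grip_width: 0.0003
finger_force: 9.4
clock: 7.85
position: [0.6175, 0.0281, 0.2438]
tool_rot: [3.141, -0.009, -0.002]
force: [31.5, -5.9, -13.2]
grip_width: 0.0002
finger_force: 15.7
```

View pics/scene3.png

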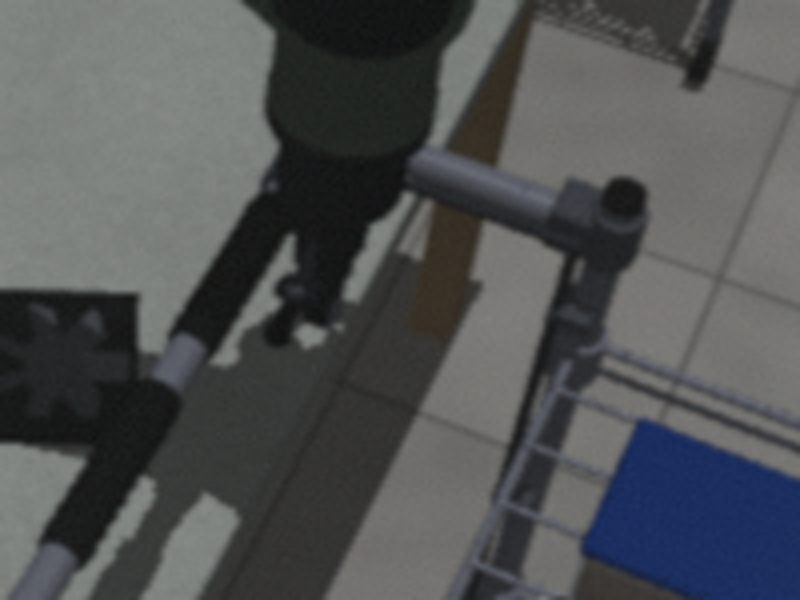

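The lever came up firm: at 0.618 the force rose by 24 N for 4 mm of command. The crop shows the ball end at (280,330) clear of the grip. I hold briefly at about 25 N and then let go.

```bash
python3 -m jog '[[[1,0,0,0,0,0,0],[0,0,0,0,0,0,0],[0,0,0,0,0,0,0]]]'
python3 -m jog '[[[10,0,0,0,0,0,0],[12,0,0,0,0,0,0],[12,0,0,0,0,0,0],[12,0,0,0,0,0,0],[12,0,0,0,0,0,0]]]'
python3 -m jog '[[[10,0,0,0,0,0,0],[0,0,0,0,0,0,0],[0,0,0,0,0,0,0],[0,0,0,0,0,0,0],[0,0,0,0,0,0,0]]]'
python3 - <<'E'
from workcell import bot
import cv2,numpy as np
f=bot.grab_frame("scene")
for q in["lever_blade","lever_ball"]:
    print(q,[(np.round(d['xyz'],4).tolist(),round(d['conf'],2)) for d in bot.spot_point(q,f)])
E
```

```text
clock: 8.2
position: [0.6178, 0.0281, 0.2437]
tool_rot: [3.141, -0.007, -0.002]
force: [25.4, -6.0, -9.6]
grip_width: 0.0001
finger_force: 12.4
clock: 8.7
position: [0.6732, 0.0292, 0.2428]
tool_rot: [-3.141, 0.0, -0.001]
force: [0.0, 0.3, 0.7]
grip_width: -0.0001
finger_force: 0.0
clock: 9.2
position: [0.6822, 0.0291, 0.243]
tool_rot: [-3.142, 0.0, -0.001]
force: [0.7, -0.5, -0.1]
grip_width: -0.0
finger_force: 0.0
lever_blade [([0.6348, 0.0322, 0.1923], 0.68)]
lever_ball [([0.6443, -0.0033, 0.1921], 0.54), ([0.3589, -0.379, 0.0027], 0.34)]
```

The lever is right back at rest (ball at 0.644, -0.003). Second press.

```bash
python3 -m jog '[[[-15,0,0,0,0,0,0],[-10,0,0,0,0,0,0],[-8,0,0,0,0,0,0],[-5,0,0,0,0,0,0],[-5,0,0,0,0,0,0]]]'
python3 -m jog '[[[-5,0,0,0,0,0,0],[-5,0,0,0,0,0,0],[-5,0,0,0,0,0,0],[-4,0,0,0,0,0,0],[0,0,0,0,0,0,0]]]'
python3 -m jog '[[[-2,0,0,0,0,0,0],[-1,0,0,0,0,0,0],[-1,0,0,0,0,0,0],[0,0,0,0,0,0,0]]]'
```

```text
clock: 9.85
position: [0.64, 0.0287, 0.2435]
tool_rot: [3.141, -0.002, -0.002]
force: [6.2, -2.4, 0.8]
grip_width: -0.0002
finger_force: 2.6
clock: 10.35
position: [0.6212, 0.0283, 0.2436]
tool_rot: [3.141, -0.003, -0.002]
force: [7.8, -4.9, 0.5]
grip_width: 0.0003
finger_force: 3.8
clock: 10.75
position: [0.6183, 0.0281, 0.2437]
tool_rot: [3.141, -0.005, -0.002]
force: [13.7, -5.1, -3.2]
grip_width: -0.0001
finger_force: 7.1
```

```bash
python3 -m jog '[[[-1,0,0,0,0,0,0],[-0.5,0,0,0,0,0,0],[0,0,0,0,0,0,0],[0,0,0,0,0,0,0],[0,0,0,0,0,0,0]]]'
python3 - <<'E'
from workcell import bot
import cv2,numpy as np
f=bot.grab_frame("scene")
cv2.imwrite('pics/scene4.png',cv2.resize(f['img'][100:300,180:440,::-1],None,fx=3,fy=3,interpolation=2))
for q in["fan","pipe_fitting","mister"]:
    print(q,[np.round(d['xyz'],3).tolist() for d in bot.spot_point(q,f)[:1]])
print(bot.observe()['force'])
E
```

```text
clock: 11.25
position: [0.6179, 0.0281, 0.2438]
tool_rot: [3.141, -0.007, -0.002]
force: [23.7, -5.4, -8.5]
grip_width: 0.0
finger_force: 11.7
fan [[0.433, 0.024, -0.003]]
pipe_fitting [[0.401, -0.206, 0.001]]
mister [[0.361, -0.378, 0.004]]
[23.52570951 -6.00005809 -8.33564896]
```

View pics/scene4.png

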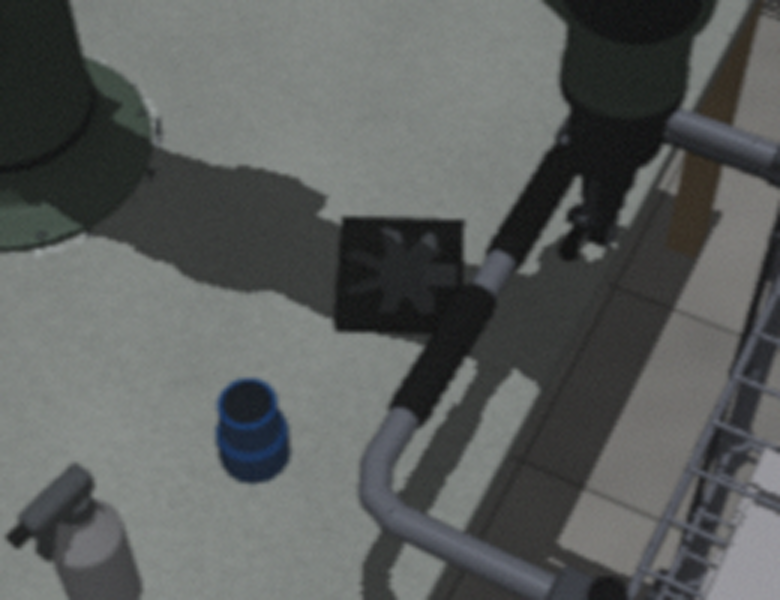

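The view shows the lever held in, its ball end at (570,245) clear of the grip. The fan, fitting and mister stand where they were. The steady push is about 24 N, so I hand in.

```bash
python3 -c "
from workcell import bot
print(bot.job_done())"
```

```text
the job is handed in; nothing more can be done
None
```

I pressed the brake lever in to its stop, let it spring right back out, then pressed it in again and handed the job in holding it there at about 24 N; the handle was not touched as far as the camera and force readings show, and the loose things stand where they were.

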